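# Reject a planter that lacks a handle cleat

### The job

One of the three small pine planters on the inspection turntable is a reject: it has a handle cleat on only one side, where the two good ones have a cleat on both. Pull open the drawer of the little pine chest, lower the reject into it and let go close to the drawer's floor rather than letting it fall, then push the drawer fully shut. Its glue is still soft, so grip it lightly, with no more than about 50 N, and leave the two good planters standing where they are.

Things in the scene. Friction and masses are not known exactly. Their poses are not given: they have to be found in the camera images.
- reject: the reject: open-topped pine box, 62 (x) x 60 (y) x 60 mm high, walls and floor 8 mm, about 70 g. A single cleat (14 x 42 x 15 mm block, 43 mm up) sticks out of its +x face; the -x face is bare with two dark screw holes. The +y and -y faces are flat: grip across these (60 mm), with at most 50 N. Origin: centre of its underside, z up.
- good_a: a good planter: same box, but with a cleat on both its +x and -x faces (90 mm over the cleats). Origin: centre of its underside.
- good_b: the other good planter, identical to the first. Origin: centre of its underside.
- turntable_top (a point): centre of the top of the aluminium turntable: a disc 300 mm across, 15 mm thick, its top 90 mm above the table, turning stiffly about the vertical. The three planters stand on it, about 85 mm from its centre. It may be left or right of the chest.
- drawer_handle (a point): centre of the drawer handle: wooden bar 100 mm long (y), 16 mm thick (x), 20 mm high, 37 mm clear of the drawer front on two pins 70 mm apart; 117 mm above the table. Moves with the drawer. x points into the chest (pull along -x), z up. The chest (250 mm wide, 220 mm deep, top 145 mm above the table) begins 45 mm behind the handle when shut.
- drawer_in (a point): centre of the drawer's inner floor, 21 mm above the table; moves with the drawer, axes as the handle's. Clear floor 176 mm (x) by 197 mm (y), side and back walls 62 mm above it, front 109 mm. The front's inside is 88 mm from here toward -x. The chest's top covers what is still inside the chest.
- drawer (a joint): how far the drawer is pulled out, m: 0 shut, 0.16 fully out. Slides with about 1.5 N of friction and stays where it is left.
Things that resemble listed ones, but are neither listed nor needed, are in the scene too. What is shaped like the reject but blue is not meant. What is shaped like the good_a but orange is not meant.

How it is judged:
By the outcome, as a careful person would: the job done as asked, in the order asked, and still so for the second after the job is handed in, with the robot touching nothing.
It also fails if it takes over 67 s, if anything falls off the work surface, if the arm or the gripper's body presses on something with over 40 N, if the wrist force passes 120 N, or if a joint passes its speed limit or range.

### The arm

A 6-joint arm with a two-finger parallel gripper is mounted at the origin on the work surface. World frame = base frame: x ahead of the robot, y to its left, z up, the work surface at z = 0. Lengths are in m, angles in rad, forces in N, time in s.
With the tool pointing down it reaches from about 0.375 to 0.9 m from the base axis. Payload 3.1 kg.
Tool frame: the origin (TCP) lies midway between the tips of the shut fingers; the grasp point (between the pads) lies 19 mm behind it; z points along the fingers, y is the line along which they close (so a half turn about z gives the same grasp; the last joint's range is limited). The gripper opens to 87 mm and grips with 3 to 60 N. Pads are 19 mm wide; open, the fingers measure 117 mm over their backs; the gripper's body (75 mm by 190 mm) begins 51 mm behind the grasp point.
Start: joints at [1.107, 0.527, 1.433, -0, 1.181, -0.178], TCP at [0.176, 0.6, 0.223] pointing down, gripper open.
Joint ranges: [-3.08, 3.08], [-0.75, 2.2], [0.22, 2.44], [-1.43, 4.57], [0, 2.65], [-2.85, 2.85]. Speed limits (rad/s): [2.79, 2.79, 3.14, 3.14, 3.14, 3.14].

### API

Orientations are given as a unit quaternion [x, y, z, w].
In Python, from rig import robot gives the robot as it stands. The module is installed in compiled form; this text tells all that it offers.
- The arm moves only by the tool play_rows, never from a script. Its arguments are lists of equal length, an entry for each row: "gripper": the closure, from -1 (fully open) to 1 (shut); "delta_pos": the shift along the tool's x, y, z in cm, a list of three; "turn": the turn, a rotation vector about the tool's x, y, z in rad, a list of three. A call has 1 to 12 rows; each row is the pose to reach, as a shift and turn from the pose commanded when the call began, along the tool's axes at that moment; what a row does not reach only later rows make up. A row lasts 1/8 s, in which the tool goes at most 62.5 mm and 10.7 degrees, less where a joint would pass 70% of its speed; a pose out of reach is approached as far as the arm can. A call with a gripper value outside its range is refused whole. The fingers move at their own pace and stop on an object; "squeeze" is the grip in N (left out, the last holds). Time passes only in rows, so rows that repeat a pose let the fingers close. It gives the time, the measured TCP pose, the force, the opening and the grip force at its end, in the units of the state.
- robot.get_obs(): the state, without advancing time (a new reading comes with each control period).
- robot.camera(name): name is "scene" or "top" or "wrist"; returns a dict with "color" (384x512x3 uint8, red, green, blue), "vfov" (degrees; the focal length in pixels is half the picture's height over the tangent of half this angle, whatever the lens; pixels are square), "cx", "cy" (the principal point, pixels), "R" (3x3) and "t" (3): a world point X has camera coordinates R X + t. Camera axes: x right, y down, z forward; pixel columns grow to the right and rows downward; lengths in m; the calibration is good to about 2 mm. The wrist camera is an equidistant fisheye: a pixel r from the principal point sees the ray r / f radians off the axis. A picture is of the moment at which its call begins. There is no depth.
- robot.hand_in(): hands the job in; it is judged then, once.
The state is a dict: "time": time; "q": joint angles; "joint_velocities": joint speeds; "joint_torque": joint torques, N m; "position": TCP position; "tool_rot": TCP orientation; "ft_force": force on the tool from outside, world axes, zero at the start; "moment": the same for the moment, N m; "grip_width": finger opening in m; "grip_force": force on a finger pad.
Only numpy, scipy, OpenCV 4.12 (cv2) and the standard library are available. Lean on these libraries where they do the work, as an engineer would, in place of code of your own. Each camera call takes 0.05 s, during which the arm holds its last target. There are 200 camera calls.

## Working session

There is one attempt and no reset: what is moved stays moved. The work goes in short steps, Python scripts to look and compute and a tool call to move; the robot and the scene stay as the last step left them, time stands still between calls to the robot, and variables do not carry over. Pictures are saved under pics/ and viewed, at most 10 in all, crops included, and the job is handed in when it is done.

Besides the shell and the picture viewer there is one more tool, called after "Call:" in YAML: its name, and indented under it one key for each argument. play_rows: Moves the arm, as the interface text tells. Its arguments: {"type":"object","properties":{"gripper":{"type":"array","items":{"type":"number"}},"delta_pos":{"type":"array","items":{"type":"array","items":{"type":"number"}}},"turn":{"type":"array","items":{"type":"array","items":{"type":"number"}}},"squeeze":{"type":"number"}},"required":["gripper","delta_pos","turn"]}

```bash
mkdir -p pics; cat > h.py <<'E'
import numpy as np, cv2
from rig import robot
def cam(n,save=None):
    c=robot.camera(n)
    c['f']=c['color'].shape[0]/2/np.tan(np.radians(c['vfov'])/2)
    c['R']=np.array(c['R']);c['t']=np.array(c['t'])
    if save: cv2.imwrite('pics/'+save,c['color'][:,:,::-1])
    return c
def pix2z(c,u,v,z):
    d=c['R'].T@np.array([(u-c['cx'])/c['f'],(v-c['cy'])/c['f'],1]);o=-c['R'].T@c['t']
    return o+d*(z-o[2])/d[2]
def proj(c,X):
    p=c['R']@np.array(X)+c['t'];return c['f']*p[:2]/p[2]+[c['cx'],c['cy']]
E
python3 - <<'E'
from h import *
a=cam('scene')
b=cam('top')
for n,c in(('scene',a),('top',b)):
    cv2.imwrite(f'pics/{n}.png',cv2.resize(c['color'][:,:,::-1],(800,600)))
    print(n,-c['R'].T@c['t'],c['f'],c['cx'],c['cy'])
    np.save(n+'.npy',c,allow_pickle=True)
o=robot.get_obs();print(o)
E
```

```text
scene [1.2058479  0.4424418  0.74111768] 402.6881669643541 254.408812109605 192.79442649882688
top [ 0.25722929 -0.05948957  1.27420438] 367.97887601513185 258.66897450535635 187.6019137970282
{'time': 0.1, 'q': array([ 1.10650029e+00,  5.28359457e-01,  1.43377801e+00, -3.38970215e-06,
        1.18141272e+00, -1.78498417e-01]), 'joint_velocities': array([-3.69260270e-04, -2.00587337e-03, -2.88780094e-03,  6.12471842e-05,
       -3.00222881e-04,  8.27283701e-05]), 'joint_torque': array([-5.31438582e-04, -4.40982807e+01, -1.77150732e+01,  6.34629582e-02,
        5.34008082e-02, -3.10509643e-05]), 'position': array([0.17587094, 0.59905241, 0.22167672]), 'tool_rot': array([ 1.42412267e-01,  9.89806945e-01, -9.29144144e-04, -3.07698052e-04]), 'ft_force': array([-0.14407427,  0.06086587, -0.28078141]), 'moment': array([-0.02204847,  0.04712971, -0.02332201]), 'grip_force': 0.0, 'grip_width': 0.0868767116809548}
```

View pics/scene.png

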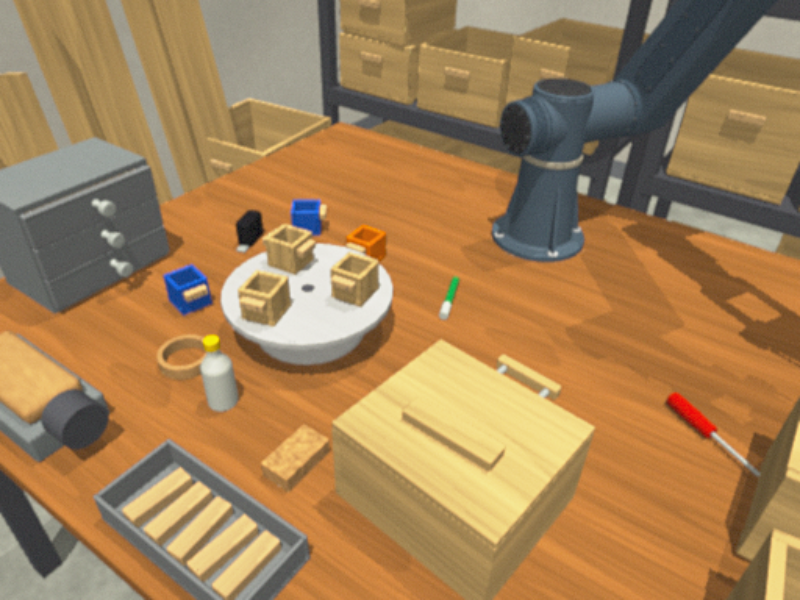

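View pics/top.png

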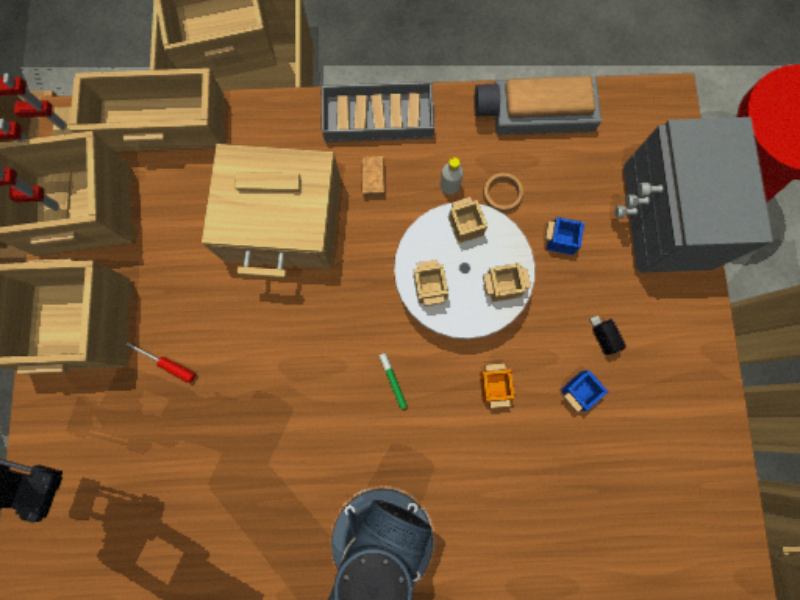

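The scene shows the chest with its handle at (530,375) and the turntable at (307,288). The top view shows three pine planters on the turntable, at A(468,218), B(431,283) and C(507,282). The blue and orange ones stand on the table and aren't meant. I'll enlarge the turntable to compare cleats.

```bash
python3 - <<'E'
from h import *
b=np.load('top.npy',allow_pickle=True).item()['color'][:,:,::-1]
a=np.load('scene.npy',allow_pickle=True).item()['color'][:,:,::-1]
x=cv2.resize(b[122:218,250:346],(580,580),interpolation=cv2.INTER_CUBIC)
y=cv2.resize(a[140:236,135:255],None,fx=1.8,fy=1.8,interpolation=cv2.INTER_CUBIC)
im=np.zeros((600,800,3),np.uint8);im[:580,:580]=x;im[:y.shape[0],584:584+y.shape[1]]=y[:,:216]
cv2.imwrite('pics/crop.png',im)
E
```

```text
(no output)
```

View pics/crop.png

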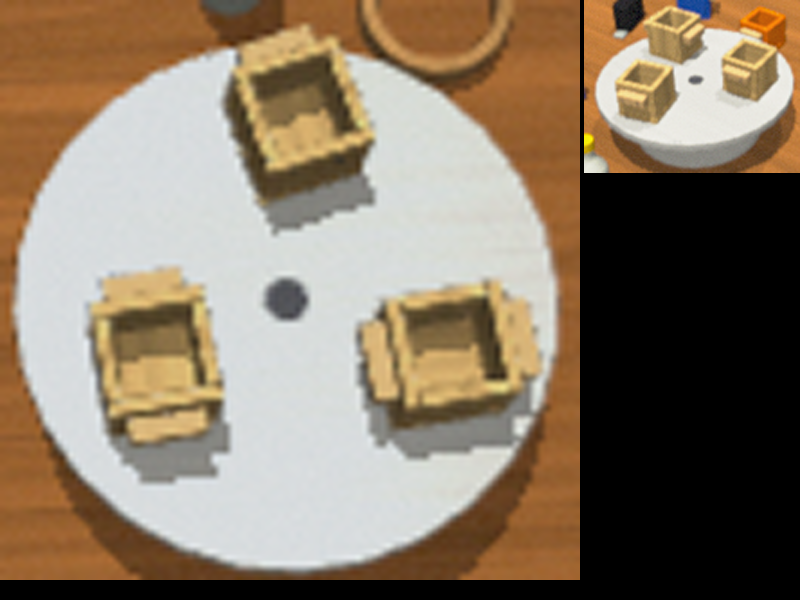

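A (crop (305,110)) has a cleat on its far side only, and its near face is bare. B (155,355) and C (450,350) have cleats on both sides, so A is the reject. Next I'll measure it, along with the chest.

```bash
python3 - <<'E'
from h import *
b=np.load('top.npy',allow_pickle=True).item()
a=np.load('scene.npy',allow_pickle=True).item()
F=lambda x,y:(250+(x+.5)/6.0417-.5,122+(y+.5)/6.0417-.5)
G=lambda x,y:((x+.5)*.64-.5,(y+.5)*.64-.5)
P=[pix2z(b,*F(*p),.150) for p in[(238,72),(338,42),(372,140),(270,175)]]
for p in P:print('rej',p)
print(np.mean(P,0),[np.linalg.norm(P[i]-P[i-1]) for i in range(4)])
print('tt',pix2z(b,*F(287,299),.09), pix2z(a,*G(308,288),.09))
H=[pix2z(b,*G(*p),.145) for p in[(217,145),(335,152),(325,252),(205,246)]]
for p in H:print('chest',p)
print([np.linalg.norm(H[i]-H[i-1]) for i in range(4)])
H=[pix2z(a,*G(*p),.145) for p in[(442,345),(593,433),(491,541),(334,428)]]
for p in H:print('chest scene',p)
print([np.linalg.norm(H[i]-H[i-1]) for i in range(4)])
for p in [(238,267),(284,267),(285,275),(238,275)]:print('handle',pix2z(b,*G(*p),.127))
for p in [(502,357),(560,387)]:print('handle sc',pix2z(a,*G(*p),.127))
t=b['color'][80:190,125:225,::-1];s=a['color'][215:265,300:370,::-1]
cv2.imwrite('pics/chest.png',np.hstack([cv2.resize(t,(500,550),interpolation=cv2.INTER_CUBIC),np.vstack([cv2.resize(s,(280,200),interpolation=cv2.INTER_CUBIC),np.zeros((350,280,3),np.uint8)])]))
E
```

```text
rej [ 0.66378583 -0.17136397  0.15      ]
rej [ 0.67853716 -0.22565979  0.15      ]
rej [ 0.62315758 -0.24008973  0.15      ]
rej [ 0.60599317 -0.18504623  0.15      ]
[ 0.64286844 -0.20553993  0.15      ] [np.float64(0.05939020684638244), np.float64(0.05626400190454425), np.float64(0.0572286722807995), np.float64(0.05765764200505841)]
tt [ 0.55334861 -0.19692156  0.09      ] [ 0.55582187 -0.19282488  0.09      ]
chest [0.8275993  0.31754462 0.145     ]
chest [0.80174794 0.06777402 0.145     ]
chest [0.58338088 0.09127273 0.145     ]
chest [0.60569537 0.33597112 0.145     ]
[np.float64(0.2226676664968942), np.float64(0.251104850436963), np.float64(0.2196277792892225), np.float64(0.24571374084308756)]
chest scene [0.60018671 0.10862065 0.145     ]
chest scene [0.62920245 0.34798011 0.145     ]
chest scene [0.83528814 0.31627449 0.145     ]
chest scene [0.81316591 0.08413623 0.145     ]
[np.float64(0.21438195846826352), np.float64(0.24111172432034617), np.float64(0.20851032618215376), np.float64(0.2331899759711112)]
handle [0.56359117 0.27296602 0.127     ]
handle [0.55987999 0.17834289 0.127     ]
handle [0.54286034 0.17623075 0.127     ]
handle [0.54663926 0.27263007 0.127     ]
handle sc [0.552125   0.18308944 0.127     ]
handle sc [0.55925808 0.27691124 0.127     ]
```

View pics/chest.png

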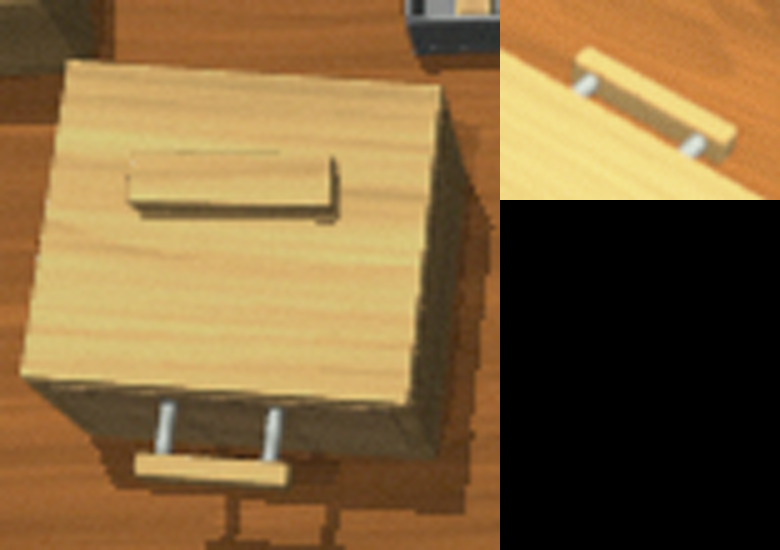

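The crop shows the chest's top corners at (67,60), (440,86), (408,404) and (22,374), with the handle bar from (135,465) to (288,475). I'll fit the chest and reject poses to the known sizes.

```bash
cat >> h.py <<'E'
def goto(p,yaw,rel=None):
    """delta_pos (cm, tool axes) and rotvec (tool axes) from the measured pose to TCP p, tool down with tool y at angle yaw (mod pi)"""
    from scipy.spatial.transform import Rotation as Rn
    o=robot.get_obs();R0=Rn.from_quat(o['tool_rot'])
    best=None
    for k in(0,np.pi):
        a=yaw+k;y=np.array([np.cos(a),np.sin(a),0]);z=np.array([0,0,-1.]);x=np.cross(y,z)
        r=(R0.inv()*Rn.from_matrix(np.c_[x,y,z])).as_rotvec()
        if best is None or np.linalg.norm(r)<np.linalg.norm(best):best=r
    d=R0.inv().apply(np.array(p)-o['position'])*100
    print('delta',d.round(2),'turn',best.round(3),'deg',np.degrees(np.linalg.norm(best)).round(1),'q6',o['q'][5].round(2))
E
python3 - <<'E'
from h import *
from scipy.optimize import least_squares as LS
b=np.load('top.npy',allow_pickle=True).item()
a=np.load('scene.npy',allow_pickle=True).item()
T=lambda x,y:np.array((125+(x+.5)/5-.5,80+(y+.5)/5-.5))
F=lambda x,y:np.array((250+(x+.5)/6.0417-.5,122+(y+.5)/6.0417-.5))
G=lambda x,y:np.array(((x+.5)*.64-.5,(y+.5)*.64-.5))
def W(s,P):
    c,n=np.cos(s[2]),np.sin(s[2]);return [s[0]+c*P[0]-n*P[1],s[1]+n*P[0]+c*P[1],P[2]]
def fit(obs,s0):
    f=lambda s:np.concatenate([proj(c,W(s,P))-px for c,px,P in obs])
    r=LS(f,s0,loss='soft_l1');print(r.x,np.degrees(r.x[2]));print(f(r.x).reshape(-1,2).round(1).tolist());return r.x
ct=[(b,T(*p),P) for p,P in[((67,60),(.265,.125,.145)),((440,86),(.265,-.125,.145)),((408,404),(.045,-.125,.145)),((22,374),(.045,.125,.145)),
 ((136,455),(.008,.05,.127)),((289,464),(.008,-.05,.127)),((287,486),(-.008,-.05,.107)),((135,474),(-.008,.05,.127))]]
cs=[(a,G(*p),P) for p,P in[((442,345),(.045,-.125,.145)),((593,433),(.045,.125,.145)),((491,541),(.265,.125,.145)),((334,428),(.265,-.125,.145))]]
fit(ct[:7][:6]+ct[7:],[.55,.22,-.09]);fit(cs,[.55,.22,-.09]);fit(ct[:6]+ct[7:]+cs,[.55,.22,-.09])
rt=[(b,F(*p),P) for p,P in[((238,72),(.031,.03,.15)),((338,42),(.031,-.03,.15)),((372,140),(-.031,-.03,.15)),((270,175),(-.031,.03,.15))]]
fit(rt,[.64,-.2,.2])
def tri(u,w):
    A=[];B=[]
    for c,p in((a,u),(b,w)):
        for i,(k,cc) in enumerate(((p[0],c['cx']),(p[1],c['cy']))):
            A.append(c['f']*c['R'][i]-(k-cc)*c['R'][2]);B.append(-(c['f']*c['t'][i]-(k-cc)*c['t'][2]))
    return np.linalg.lstsq(np.array(A),np.array(B),rcond=None)[0]
print('cap',tri(G(212,340),G(454,161)))
goto([.553,.225,.22],-.09)
E
```

```text
[ 0.55367658  0.22514632 -0.11057529] -6.335497417069345
[[-0.1, 0.1], [0.4, -0.1], [0.1, 0.4], [-0.6, 1.0], [0.1, -1.0], [0.4, -0.6], [-0.4, 0.1]]
[ 0.56512157  0.23294774 -0.1324484 ] -7.588734448674193
[[-0.4, -2.6], [2.0, -0.3], [0.4, 5.9], [-3.4, -2.9]]
[ 0.55553289  0.22648831 -0.11902799] -6.819801321208357
[[0.3, -0.6], [0.7, -0.2], [-0.2, 0.2], [-0.8, 0.2], [-0.3, -1.6], [-0.1, -1.0], [-0.8, -0.6], [-0.9, -5.4], [1.4, -5.1], [2.1, 0.1], [-2.1, -6.0]]
[ 0.64290589 -0.20547865  0.26538917] 15.205679442288647
[[-0.9, -0.3], [0.2, -0.6], [0.8, 0.7], [-0.1, 0.3]]
cap [ 0.77785829 -0.1827551   0.12799732]
delta [-46.73 -25.26   0.2 ] turn [-2.000e-03  1.000e-03  1.375e+00] deg 78.8 q6 -0.18
```

Call:
play_rows:
  gripper: [0.15,0.15,0.15,0.15,0.15,0.15,0.15,0.15,0.15,0.15,0.15,0.15]
  delta_pos:
    - [-4,-2,-2]
    - [-9,-5,-3]
    - [-14,-8,-3]
    - [-19,-10.5,-3]
    - [-24,-13,-3]
    - [-29,-16,-3]
    - [-34,-18.5,-3]
    - [-39,-21,-3]
    - [-44,-24,-3]
    - [-46.7,-25.3,-3]
    - [-46.7,-25.3,-3]
    - [-46.7,-25.3,-3]
  turn:
    - [0,0,0.15]
    - [0,0,0.3]
    - [0,0,0.45]
    - [0,0,0.6]
    - [0,0,0.75]
    - [0,0,0.9]
    - [0,0,1.05]
    - [0,0,1.2]
    - [0,0,1.3]
    - [0,0,1.395]
    - [0,0,1.395]
    - [0,0,1.395]

```text
time: 1.6
position: [0.5518, 0.2256, 0.252]
tool_rot: [0.745, 0.668, -0.001, -0.001]
ft_force: [-0.5, -0.4, -0.3]
grip_width: 0.0371
grip_force: 0.0
```

```bash
python3 - <<'E'
from h import *
o=robot.get_obs();print(o['time'],o['position'],o['grip_width'],o['q'])
c=cam('wrist');np.save('w1.npy',c,allow_pickle=True)
print(-c['R'].T@c['t'],c['f'],c['cx'],c['cy'])
def fish(c,X):
    p=c['R']@np.array(X)+c['t'];r=np.hypot(p[0],p[1]);th=np.arctan2(r,p[2]);return p[:2]/r*th*c['f']+[c['cx'],c['cy']]
im=cv2.resize(c['color'][:,:,::-1],(800,600),interpolation=cv2.INTER_CUBIC).copy()
s=[.5537,.2251,-.1106]
for P in[(.008,.05,.127),(.008,-.05,.127),(-.008,-.05,.127),(-.008,.05,.127),(.045,-.125,.145),(.045,.125,.145)]:
    k,n=np.cos(s[2]),np.sin(s[2]);q=fish(c,[s[0]+k*P[0]-n*P[1],s[1]+n*P[0]+k*P[1],P[2]])*1.5625
    print(q);cv2.circle(im,tuple(int(v) for v in q),2,(0,0,255),-1)
cv2.imwrite('pics/w1.png',im)
goto([.5537,.2251,.1],-.1106)
E
```

```text
1.6 [0.5517672  0.22563496 0.25200778] 0.037086285244626135 [2.00570607e-01 4.57170548e-01 1.47232306e+00 6.42469336e-04
 1.21408194e+00 3.09367026e-01]
[0.55932289 0.2967995  0.41329055] 297.3186396354542 254.5412190969022 187.7656237989327
[415.6237114  204.46433905]
[413.95137604 355.94401397]
[389.99741281 355.9051977 ]
[389.58577814 204.38342111]
[465.32581932 462.06772889]
[481.53599415  80.47828022]
delta [-0.07  0.25 15.22] turn [-0.002  0.     0.002] deg 0.2 q6 0.31
```

View pics/w1.png

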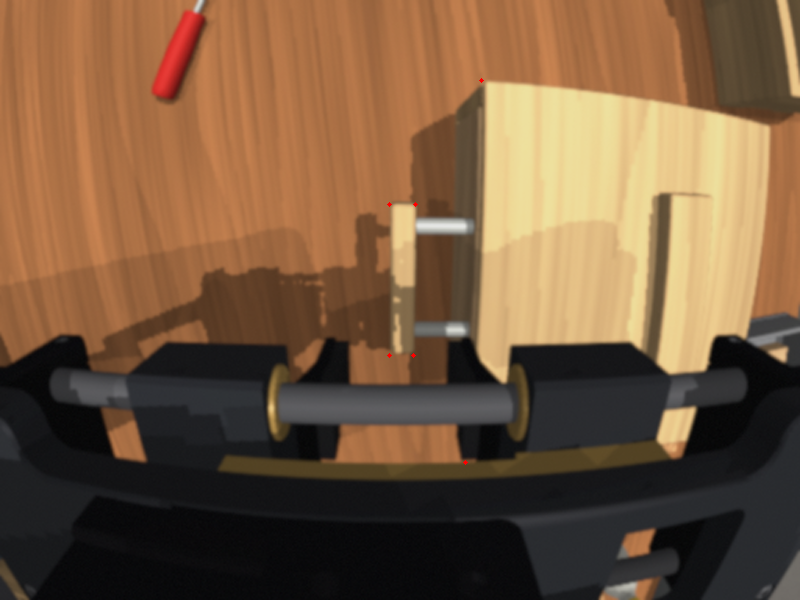

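The predicted handle corners match the bar (390–415, 204–354) to about a pixel. I'll descend and grip.

Call:
play_rows:
  gripper: [0.15,0.15,0.15,0.15,0.15,0.15,0.15,1,1,1,1,1]
  delta_pos:
    - [-0.1,0.3,3]
    - [-0.1,0.3,6]
    - [-0.1,0.3,9]
    - [-0.1,0.3,12]
    - [-0.1,0.3,14]
    - [-0.1,0.3,15.2]
    - [-0.1,0.3,15.2]
    - [-0.1,0.3,15.2]
    - [-0.1,0.3,15.2]
    - [-0.1,0.3,15.2]
    - [-0.1,0.3,15.2]
    - [-0.1,0.3,15.2]
  turn:
    - [0,0,0]
    - [0,0,0]
    - [0,0,0]
    - [0,0,0]
    - [0,0,0]
    - [0,0,0]
    - [0,0,0]
    - [0,0,0]
    - [0,0,0]
    - [0,0,0]
    - [0,0,0]
    - [0,0,0]
  squeeze: 30

```text
time: 3.15
position: [0.5558, 0.224, 0.1013]
tool_rot: [0.745, 0.667, 0.0, 0.0]
ft_force: [-2.4, 1.0, 5.7]
grip_width: 0.0156
grip_force: 30.0
```

Call:
play_rows:
  gripper: [1,1,1,1,1,1,1,1,1,1,1,1]
  delta_pos:
    - [0,-1,0]
    - [0,-2.5,0]
    - [0,-4,0]
    - [0,-5.5,0]
    - [0,-7,0]
    - [0,-8.5,0]
    - [0,-10,0]
    - [0,-11.5,0]
    - [0,-13,0]
    - [0,-14.5,0]
    - [0,-15.6,0]
    - [0,-15.6,0]
  turn:
    - [0,0,0]
    - [0,0,0]
    - [0,0,0]
    - [0,0,0]
    - [0,0,0]
    - [0,0,0]
    - [0,0,0]
    - [0,0,0]
    - [0,0,0]
    - [0,0,0]
    - [0,0,0]
    - [0,0,0]

```text
time: 4.65
position: [0.3988, 0.2418, 0.1012]
tool_rot: [0.745, 0.667, 0.0, -0.001]
ft_force: [-0.5, 2.7, 8.9]
grip_width: 0.0161
grip_force: 30.0
```

Call:
play_rows:
  gripper: [0.15,0.15,0.15,0.15,0.15,0.15,0.15,0.15,0.15,0.15]
  delta_pos:
    - [0,0,0]
    - [0,0,0]
    - [0,0,0]
    - [0,0,0]
    - [0,0,-2]
    - [0,0,-5]
    - [0,0,-8]
    - [0,0,-12]
    - [0,0,-16]
    - [0,0,-16]
  turn:
    - [0,0,0]
    - [0,0,0]
    - [0,0,0]
    - [0,0,0]
    - [0,0,0]
    - [0,0,0]
    - [0,0,0]
    - [0,0,0]
    - [0,0,0]
    - [0,0,0]

```text
time: 5.9
position: [0.4027, 0.2417, 0.2633]
tool_rot: [0.745, 0.667, 0.003, 0.002]
ft_force: [-0.4, -0.3, 0.7]
grip_width: 0.0375
grip_force: 0.0
```

```bash
python3 - <<'E'
from h import *
o=robot.get_obs();print(o['time'],o['position'],o['grip_width'],o['q'])
c=cam('top')
cv2.imwrite('pics/t2.png',cv2.resize(c['color'][80:220,120:310,::-1],(760,560),interpolation=cv2.INTER_CUBIC))
goto([.643,-.2055,.27],.265+np.pi/2)
E
```

```text
5.9 [0.4026733  0.24165162 0.26334332] 0.037490992838229986 [3.01882567e-01 2.60412886e-01 1.76190497e+00 6.12509173e-06
 1.11189711e+00 4.11909713e-01]
delta [-41.74  28.94  -0.82] turn [ 0.002 -0.003  1.196] deg 68.5 q6 0.41
```

View pics/t2.png

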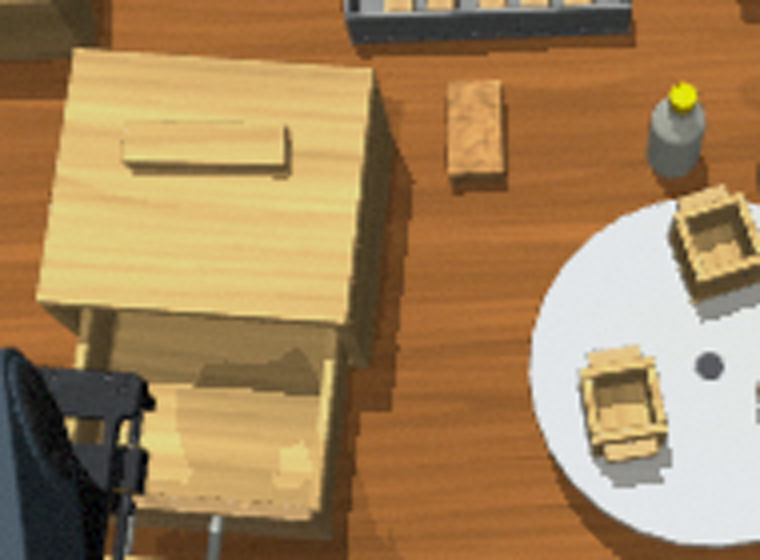

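The drawer is out by about 157 mm and the chest hasn't moved. The reject is still standing at crop (718,245). Moving above it.

Call:
play_rows:
  gripper: [0,-0.5,-1,-1,-1,-1,-1,-1,-1,-1,-1,-1]
  delta_pos:
    - [-3,2,-1]
    - [-7,5,-1]
    - [-11.5,8,-1]
    - [-16,11,-1]
    - [-20.5,14,-1]
    - [-25,17.3,-1]
    - [-29.5,20.4,-1]
    - [-34,23.5,-1]
    - [-38.5,26.6,-1]
    - [-41.7,28.9,-1]
    - [-41.7,28.9,-1]
    - [-41.7,28.9,-1]
  turn:
    - [0,0,0.1]
    - [0,0,0.22]
    - [0,0,0.34]
    - [0,0,0.46]
    - [0,0,0.58]
    - [0,0,0.7]
    - [0,0,0.82]
    - [0,0,0.94]
    - [0,0,1.06]
    - [0,0,1.196]
    - [0,0,1.196]
    - [0,0,1.196]

```text
time: 7.45
position: [0.6409, -0.2043, 0.2682]
tool_rot: [0.991, 0.132, -0.002, -0.002]
ft_force: [-0.5, -0.6, -0.1]
grip_width: 0.0872
grip_force: 0.0
```

```bash
cat >> h.py <<'E'
def fish(c,X):
    p=c['R']@np.array(X)+c['t'];r=np.hypot(p[0],p[1]);th=np.arctan2(r,p[2]);return p[:2]/r*th*c['f']+[c['cx'],c['cy']]
E
python3 - <<'E'
from h import *
o=robot.get_obs();print(o['time'],o['position'],o['grip_width'],o['q'])
c=cam('wrist');np.save('w2.npy',c,allow_pickle=True)
im=cv2.resize(c['color'][:,:,::-1],(800,600),interpolation=cv2.INTER_CUBIC).copy()
s=[.643,-.2055,.265]
for P in[(.031,.03,.15),(.031,-.03,.15),(-.031,-.03,.15),(-.031,.03,.15)]:
    k,n=np.cos(s[2]),np.sin(s[2]);q=fish(c,[s[0]+k*P[0]-n*P[1],s[1]+n*P[0]+k*P[1],P[2]])*1.5625
    print(q);cv2.circle(im,tuple(int(v) for v in q),2,(0,0,255),-1)
cv2.imwrite('pics/w2.png',im)
goto([.643,-.2055,.116],.265+np.pi/2)
print(-c['R'].T@c['t'])
E
```

```text
7.45 [ 0.64085786 -0.20432616  0.26821918] 0.0872048532680443 [-4.74613307e-01  5.54444511e-01  1.24646990e+00  4.25335561e-04
  1.34563726e+00  8.30780483e-01]
[351.16075412 232.35801164]
[449.90366455 232.50706877]
[447.14472039 328.83925821]
[353.55973972 328.6896493 ]
delta [ 0.19  0.26 15.29] turn [-0.003  0.003  0.001] deg 0.2 q6 0.83
[ 0.71088484 -0.18662135  0.42926458]
```

View pics/w2.png

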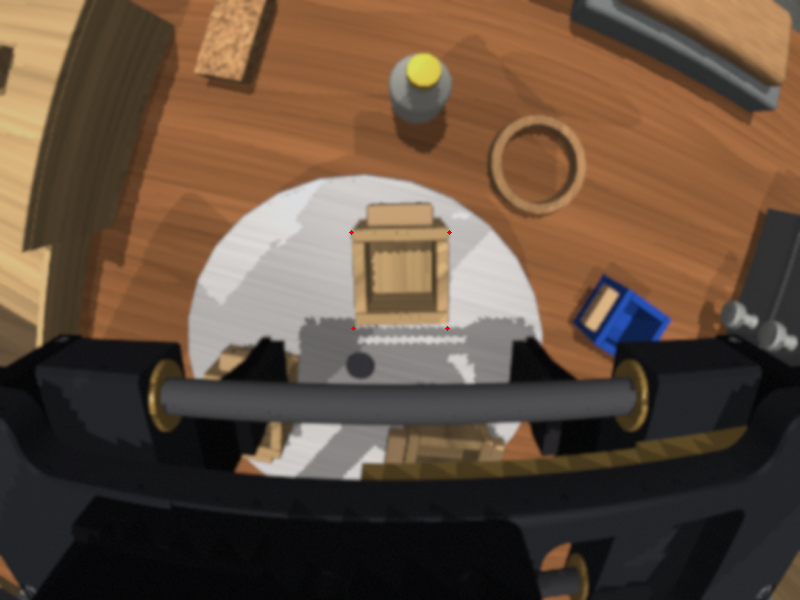

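The overlay fits the box rim to within 3 px, and the box sits about 2 mm further along tool +x. The single cleat at (400,214) and the bare near side confirm it's the reject. I'll descend and grip lightly.

Call:
play_rows:
  gripper: [-1,-1,-1,-1,-1,-1,-1,-1,1,1,1,1]
  delta_pos:
    - [0.4,0.3,3]
    - [0.4,0.3,6]
    - [0.4,0.3,9]
    - [0.4,0.3,11]
    - [0.4,0.3,13]
    - [0.4,0.3,14.5]
    - [0.4,0.3,15.2]
    - [0.4,0.3,15.2]
    - [0.4,0.3,15.2]
    - [0.4,0.3,15.2]
    - [0.4,0.3,15.2]
    - [0.4,0.3,15.2]
  turn:
    - [0,0,0]
    - [0,0,0]
    - [0,0,0]
    - [0,0,0]
    - [0,0,0]
    - [0,0,0]
    - [0,0,0]
    - [0,0,0]
    - [0,0,0]
    - [0,0,0]
    - [0,0,0]
    - [0,0,0]
  squeeze: 18

```text
time: 9.0
position: [0.6469, -0.2069, 0.1189]
tool_rot: [0.991, 0.132, 0.0, -0.0]
ft_force: [-0.8, 0.1, 0.8]
grip_width: 0.0598
grip_force: 18.0
```

Call:
play_rows:
  gripper: [1,1,1,1,1,1,1,1]
  delta_pos:
    - [0,0,-0.5]
    - [0,0,-2]
    - [0,0,-4.5]
    - [0,0,-7.5]
    - [0,0,-10.5]
    - [0,0,-13]
    - [0,0,-14]
    - [0,0,-14]
  turn:
    - [0,0,0]
    - [0,0,0]
    - [0,0,0]
    - [0,0,0]
    - [0,0,0]
    - [0,0,0]
    - [0,0,0]
    - [0,0,0]

```text
time: 10.0
position: [0.6471, -0.2072, 0.2595]
tool_rot: [0.991, 0.132, 0.001, 0.001]
ft_force: [0.1, 0.6, -0.6]
grip_width: 0.0602
grip_force: 18.0
```

```bash
python3 - <<'E'
from h import *
o=robot.get_obs();print(o['time'],o['position'],o['grip_width'],o['grip_force'])
goto([.528,.228,.26],-.11+np.pi/2)
E
```

```text
10.0 [ 0.64706033 -0.20715558  0.25954581] 0.06015727059678204 17.99986470490694
delta [ -0.1  -45.11  -0.1 ] turn [ 0.001 -0.002  0.375] deg 21.5 q6 0.83
```

Call:
play_rows:
  gripper: [1,1,1,1,1,1,1,1,1,1,1,1]
  delta_pos:
    - [0,-2,0]
    - [0,-6,0]
    - [0,-10.5,0]
    - [0,-15,0]
    - [0,-20,0]
    - [0,-25,0]
    - [0,-30,0]
    - [0,-35,0]
    - [0,-40,0]
    - [0,-43.5,0]
    - [-0.1,-45.1,0]
    - [-0.1,-45.1,0]
  turn:
    - [0,0,0.02]
    - [0,0,0.05]
    - [0,0,0.09]
    - [0,0,0.13]
    - [0,0,0.17]
    - [0,0,0.21]
    - [0,0,0.25]
    - [0,0,0.29]
    - [0,0,0.33]
    - [0,0,0.36]
    - [0,0,0.375]
    - [0,0,0.375]

```text
time: 11.5
position: [0.5265, 0.2288, 0.2572]
tool_rot: [0.999, -0.054, -0.001, 0.0]
ft_force: [-0.1, -0.5, -1.0]
grip_width: 0.0597
grip_force: 18.0
```

```bash
python3 - <<'E'
from h import *
o=robot.get_obs();print(o['time'],o['position'],o['grip_width'],o['grip_force'])
goto([.528,.228,.052],-.11+np.pi/2)
c=cam('wrist')
im=cv2.resize(c['color'][:,:,::-1],(800,600),interpolation=cv2.INTER_CUBIC)
s=[.555,.2249,-.11];k,n=np.cos(s[2]),np.sin(s[2])
for P in[(.045,-.125,.145),(.045,.125,.145),(-.158+.045,.11,.13),(-.158+.045,-.11,.13),(-.158+.06,.0985,.13),(-.158+.06,-.0985,.13)]:
    q=fish(c,[s[0]+k*P[0]-n*P[1],s[1]+n*P[0]+k*P[1],P[2]])*1.5625
    cv2.circle(im,tuple(int(v) for v in q),2,(0,0,255),-1)
cv2.imwrite('pics/w3.png',im)
E
```

```text
11.5 [0.52650986 0.22884237 0.257245  ] 0.05972997742874221 17.99996690824628
delta [ 0.21  0.05 20.52] turn [0.001 0.003 0.002] deg 0.2 q6 1.89
```

View pics/w3.png

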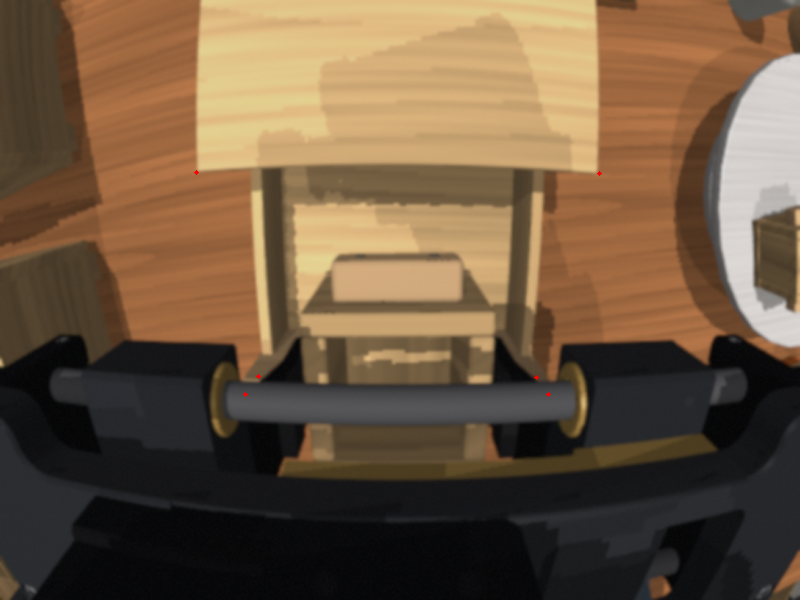

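The chest's front edge matches the prediction, and the reject hangs centred over the open drawer at (400,290). Lowering it.

Call:
play_rows:
  gripper: [1,1,1,1,1,1,1,1,1,1,1,1]
  delta_pos:
    - [0.2,0,3]
    - [0.2,0,6]
    - [0.2,0,9]
    - [0.2,0,12]
    - [0.2,0,14]
    - [0.2,0,16]
    - [0.2,0,17.5]
    - [0.2,0,18.5]
    - [0.2,0,19.4]
    - [0.2,0,19.9]
    - [0.2,0,20]
    - [0.2,0,20]
  turn:
    - [0,0,0]
    - [0,0,0]
    - [0,0,0]
    - [0,0,0]
    - [0,0,0]
    - [0,0,0]
    - [0,0,0]
    - [0,0,0]
    - [0,0,0]
    - [0,0,0]
    - [0,0,0]
    - [0,0,0]

```text
time: 13.05
position: [0.5301, 0.2279, 0.0589]
tool_rot: [0.998, -0.055, 0.0, -0.0]
ft_force: [-0.4, -0.4, -0.7]
grip_width: 0.06
grip_force: 18.0
```

Call:
play_rows:
  gripper: [1,1,1,1,1]
  delta_pos:
    - [0,0,0.2]
    - [0,0,0.5]
    - [0,0,0.7]
    - [0,0,0.7]
    - [0,0,0.7]
  turn:
    - [0,0,0]
    - [0,0,0]
    - [0,0,0]
    - [0,0,0]
    - [0,0,0]

```text
time: 13.68
position: [0.5298, 0.2278, 0.0515]
tool_rot: [0.998, -0.055, -0.0, 0.0]
ft_force: [-0.7, 0.5, -1.6]
grip_width: 0.0599
grip_force: 18.0
```

Call:
play_rows:
  gripper: [-0.8,-0.8,-0.8,-0.8,-0.8,-0.8,-0.8,-0.8,-0.8,-0.8,-0.8,-0.8]
  delta_pos:
    - [0,0,0]
    - [0,0,0]
    - [0,0,0]
    - [0,0,0]
    - [0,0,-1]
    - [0,0,-3]
    - [0,0,-6]
    - [0,0,-10]
    - [0,0,-14]
    - [0,0,-18]
    - [0,0,-20]
    - [0,0,-20]
  turn:
    - [0,0,0]
    - [0,0,0]
    - [0,0,0]
    - [0,0,0]
    - [0,0,0]
    - [0,0,0]
    - [0,0,0]
    - [0,0,0]
    - [0,0,0]
    - [0,0,0]
    - [0,0,0]
    - [0,0,0]

```text
time: 15.18
position: [0.5309, 0.2281, 0.2541]
tool_rot: [0.998, -0.055, 0.003, -0.001]
ft_force: [0.2, -0.5, -0.6]
grip_width: 0.0783
grip_force: 0.0
```

```bash
python3 - <<'E'
from h import *
o=robot.get_obs();print(o['time'],o['position'],o['grip_width'],o['grip_force'])
c=cam('wrist');im=cv2.resize(c['color'][:,:,::-1],(800,600),interpolation=cv2.INTER_CUBIC)
cv2.imwrite('pics/w4.png',im)
goto([.3995,.242,.25],-.11)
E
```

```text
15.175 [0.53088171 0.22807341 0.25405938] 0.07826255997172153 0.0
delta [-13.11   0.02   0.21] turn [-2.000e-03 -1.000e-03  1.571e+00] deg 90.0 q6 1.89
```

View pics/w4.png

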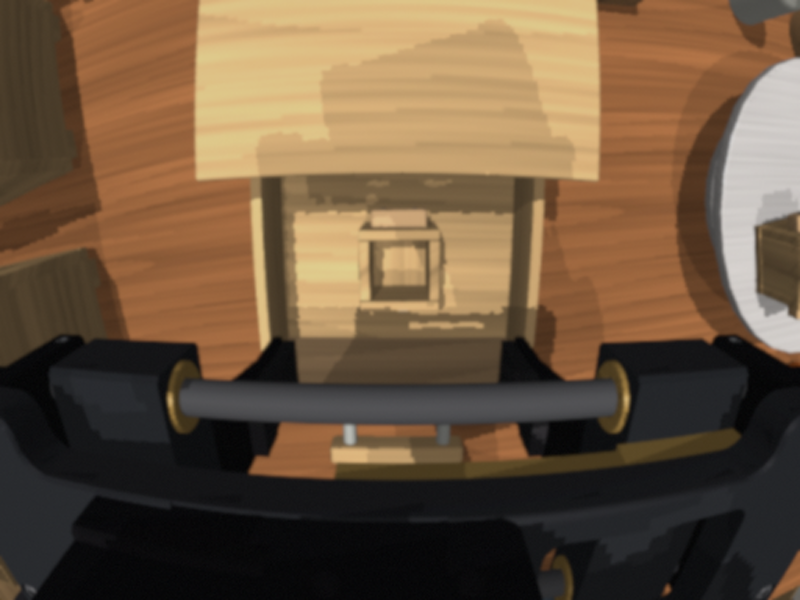

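The reject stands upright in the drawer at (400,265). Next I'll turn back (negative direction, to respect joint 6's range) over the handle.

Call:
play_rows:
  gripper: [-0.8,-0.5,0,0.15,0.15,0.15,0.15,0.15,0.15,0.15,0.15,0.15]
  delta_pos:
    - [-1,0,0]
    - [-2,0,0]
    - [-3.5,0,0]
    - [-5,0,0]
    - [-6.5,0,0]
    - [-8,0,0]
    - [-9.5,0,0]
    - [-11,0,0]
    - [-12,0,0]
    - [-13.1,0,0]
    - [-13.1,0,0]
    - [-13.1,0,0]
  turn:
    - [0,0,-0.16]
    - [0,0,-0.32]
    - [0,0,-0.48]
    - [0,0,-0.64]
    - [0,0,-0.8]
    - [0,0,-0.96]
    - [0,0,-1.12]
    - [0,0,-1.28]
    - [0,0,-1.44]
    - [0,0,-1.571]
    - [0,0,-1.571]
    - [0,0,-1.571]

```text
time: 16.73
position: [0.3997, 0.2421, 0.251]
tool_rot: [0.746, 0.666, -0.0, -0.0]
ft_force: [0.2, -0.5, 0.1]
grip_width: 0.037
grip_force: 0.0
```

```bash
python3 - <<'E'
from h import *
o=robot.get_obs();print(o['time'],o['position'],o['grip_width'],o['q'])
c=cam('wrist')
im=cv2.resize(c['color'][:,:,::-1],(800,600),interpolation=cv2.INTER_CUBIC).copy()
s=[.555-.157*.994,.2249+.157*.11,-.11]
for P in[(.008,.05,.127),(.008,-.05,.127),(-.008,-.05,.127),(-.008,.05,.127)]:
    k,n=np.cos(s[2]),np.sin(s[2]);q=fish(c,[s[0]+k*P[0]-n*P[1],s[1]+n*P[0]+k*P[1],P[2]])*1.5625
    cv2.circle(im,tuple(int(v) for v in q),2,(0,0,255),-1)
cv2.imwrite('pics/w5.png',im[150:480,150:650])
goto([.3995,.242,.1],-.11)
E
```

```text
16.725 [0.39968778 0.24208195 0.25096712] 0.036972781153990476 [ 3.04810480e-01  2.76796295e-01  1.77843447e+00 -1.04834450e-04
  1.08722451e+00  4.16785338e-01]
delta [-1.000e-02 -3.000e-02  1.511e+01] turn [-0.     0.    -0.002] deg 0.1 q6 0.42
```

View pics/w5.png

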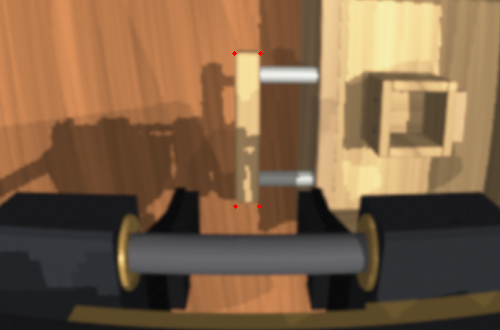

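The bar at crop (247,128) fits the overlay. Descend, grip and push shut.

Call:
play_rows:
  gripper: [0.15,0.15,0.15,0.15,0.15,0.15,0.15,1,1,1,1]
  delta_pos:
    - [0,0,3]
    - [0,0,6]
    - [0,0,9]
    - [0,0,12]
    - [0,0,14]
    - [0,0,15]
    - [0,0,15]
    - [0,0,15]
    - [0,0,15]
    - [0,0,15]
    - [0,0,15]
  turn:
    - [0,0,0]
    - [0,0,0]
    - [0,0,0]
    - [0,0,0]
    - [0,0,0]
    - [0,0,0]
    - [0,0,0]
    - [0,0,0]
    - [0,0,0]
    - [0,0,0]
    - [0,0,0]
  squeeze: 30

```text
time: 18.15
position: [0.3997, 0.2423, 0.1021]
tool_rot: [0.745, 0.667, 0.0, 0.0]
ft_force: [-0.8, -0.1, 4.5]
grip_width: 0.0152
grip_force: 30.0
```

Call:
play_rows:
  gripper: [1,1,1,1,1,1,1,1,1,1,1,1]
  delta_pos:
    - [0,0.7,0]
    - [0,2,0]
    - [0,3.5,0]
    - [0,5,0]
    - [0,6.5,0]
    - [0,8,0]
    - [0,9.5,0]
    - [0,11,0]
    - [0,12.5,0]
    - [0,13.8,0]
    - [0,14.7,0]
    - [0,15,0]
  turn:
    - [0,0,0]
    - [0,0,0]
    - [0,0,0]
    - [0,0,0]
    - [0,0,0]
    - [0,0,0]
    - [0,0,0]
    - [0,0,0]
    - [0,0,0]
    - [0,0,0]
    - [0,0,0]
    - [0,0,0]

```text
time: 19.65
position: [0.5493, 0.2254, 0.1021]
tool_rot: [0.745, 0.667, 0.0, 0.0]
ft_force: [-1.5, -1.6, 6.4]
grip_width: 0.0155
grip_force: 30.0
```

Call:
play_rows:
  gripper: [1,1,1,1,1]
  delta_pos:
    - [0,0.2,0]
    - [0,0.4,0]
    - [0,0.6,0]
    - [0,0.8,0]
    - [0,0.8,0]
  turn:
    - [0,0,0]
    - [0,0,0]
    - [0,0,0]
    - [0,0,0]
    - [0,0,0]

```text
time: 20.27
position: [0.5558, 0.2246, 0.1022]
tool_rot: [0.745, 0.667, -0.001, -0.0]
ft_force: [-2.6, -1.3, 7.3]
grip_width: 0.0158
grip_force: 30.0
```

Continue in small steps until the force shows the stop.

Call:
play_rows:
  gripper: [1,1,1,1]
  delta_pos:
    - [0,0.15,0]
    - [0,0.3,0]
    - [0,0.3,0]
    - [0,0.3,0]
  turn:
    - [0,0,0]
    - [0,0,0]
    - [0,0,0]
    - [0,0,0]

```text
time: 20.78
position: [0.5558, 0.2246, 0.1021]
tool_rot: [0.745, 0.667, -0.003, -0.002]
ft_force: [-8.7, 0.1, 10.9]
grip_width: 0.0154
grip_force: 30.1
```

It's at the stop: position unchanged and 8.7 N of resistance. Release and retreat.

Call:
play_rows:
  gripper: [0.15,0.15,0.15,0.15,0.15,0.15,0.15,0.15,0.15,0.15,0.15]
  delta_pos:
    - [0,0,0]
    - [0,-0.1,0]
    - [0,-0.3,0]
    - [0,-0.3,0]
    - [0,-0.3,-2]
    - [0,-0.3,-5]
    - [0,-0.3,-9]
    - [0,-0.3,-13]
    - [0,-3,-16]
    - [0,-7,-16]
    - [0,-7,-16]
  turn:
    - [0,0,0]
    - [0,0,0]
    - [0,0,0]
    - [0,0,0]
    - [0,0,0]
    - [0,0,0]
    - [0,0,0]
    - [0,0,0]
    - [0,0,0]
    - [0,0,0]
    - [0,0,0]

```text
time: 22.15
position: [0.4871, 0.2324, 0.2619]
tool_rot: [0.744, 0.668, -0.001, -0.001]
ft_force: [0.0, -0.8, 0.1]
grip_width: 0.0371
grip_force: 0.0
```

```bash
python3 - <<'E'
from h import *
b=np.load('top.npy',allow_pickle=True).item()['color'].astype(int)
s0=np.load('scene.npy',allow_pickle=True).item()['color'].astype(int)
n=cam('top')['color'].astype(int);m=cam('scene')['color'].astype(int)
d=abs(n-b).max(2);e=abs(m-s0).max(2)
bx=lambda d,r0,r1,c0,c1:(d[r0:r1,c0:c1]>40).sum()
print('top: goodB',bx(d,164,198,262,288),'goodC',bx(d,166,196,308,340),'reject spot',bx(d,126,156,286,312))
print('scene: handle',bx(e,225,258,318,360),'left good',bx(e,172,208,150,188),'right good',bx(e,160,196,208,244))
# drawer shift: template match of handle in the scene picture
t=s0[222:262,312:365].astype(np.uint8);w=m[200:285,290:390].astype(np.uint8)
r=cv2.minMaxLoc(cv2.matchTemplate(w,t,cv2.TM_CCOEFF_NORMED));print(r[1],r[3],'expect (22,22)')
E
```

```text
top: goodB 0 goodC 0 reject spot 587
scene: handle 419 left good 985 right good 0
0.8518947958946228 (21, 22) expect (22,22)
```

Call:
play_rows:
  gripper: [0.15,0.15,0.15,0.15,0.15,0.15,0.15,0.15]
  delta_pos:
    - [4,-1,-1]
    - [8,-2,-3]
    - [13,-3,-5]
    - [18,-4,-5]
    - [23,-5,-5]
    - [28,-6,-5]
    - [30,-6,-5]
    - [30,-6,-5]
  turn:
    - [0,0,0]
    - [0,0,0]
    - [0,0,0]
    - [0,0,0]
    - [0,0,0]
    - [0,0,0]
    - [0,0,0]
    - [0,0,0]

```text
time: 23.25
position: [0.464, 0.5384, 0.31]
tool_rot: [0.744, 0.668, -0.0, 0.0]
ft_force: [-0.1, 0.1, -0.0]
grip_width: 0.0371
grip_force: 0.0
```

```bash
python3 - <<'E'
from h import *
o=robot.get_obs();print(o['time'],o['position'],o['ft_force'])
for name,(r0,r1,c0,c1) in(('top',(168,180,148,186)),('scene',(225,255,316,362))):
    z=np.load(name+'.npy',allow_pickle=True).item()['color'];n=cam(name)['color']
    print(name,abs(n.astype(int)-z)[r0:r1,c0:c1].max(2).mean())
    g=lambda i:cv2.GaussianBlur(cv2.cvtColor(i,cv2.COLOR_RGB2GRAY),(0,0),1).astype(np.float32)[r0:r1,c0:c1]
    print(cv2.phaseCorrelate(g(z),g(n)))
E
```

```text
23.25 [0.4640443  0.53840036 0.30998766] [-0.14767478  0.06417011 -0.03079281]
top 12.418859649122806
((0.008494752299164077, -0.2565853141024652), 0.9723613083362579)
scene 12.678260869565218
((-0.16108197494167698, 0.26278507144019514), 0.9773508750730091)
```

```bash
python3 -c "
from rig import robot
print(robot.hand_in())"
```

```text
the job is handed in; nothing more can be done
None
```

The job is handed in: the reject was gripped at 18 N and stood in the drawer, the drawer is pushed to its stop, and the good planters weren't touched (about 23 s of the 67 s); no verdict was returned.

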